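# Slide the paint board into its notches and bolt it

### The job

With a fingertip, push the plywood board by its blue lip along the rails of the painting station until you feel it drop down into its notches, then push the red bolt fully across so that it locks the board there. Lift nothing: the jars and the ornament stay standing on the board, the things on the table are left alone, and the hand ends clear of everything.

Things in the scene. Friction and masses are not known exactly. Their poses are not given: they have to be found in the camera images.
- station: Fixed painting station, place and yaw vary: grey base plate, x +-88, y -160 to +150 mm; origin on the table surface, z up. Two aluminium rails along y, 16 mm wide at x = +-45 mm, tops 30 mm high. Side guides 45 mm high, inner faces at x = +-72 mm, from y = -100 to +150 mm; the -y end is open for a finger. The board slides to +y. Grey bolt housing x -138 to -80, y 30 to 80, 46 mm high.
- home (a point): Where the board's origin lies when home: station x 0, y 55 mm, 22 mm above the table. Each rail has two notches, 24 mm long and 8 mm deep, at 70 mm before and 70 mm past this point, one for each cross bar of the board. Home has 5 mm of play along y: pushed on, the board stops against the far notch walls about 5 mm past this point.
- board: Loose plywood board 140 (x) x 180 (y) x 12 mm on the rails, axes as the station's, 2 mm play to each guide; 0.55 to 0.75 kg with its load. Two steel cross bars under it, 14 mm wide, 10 mm high, at y = +-70 mm. Origin: middle, at the bars' underside; top face 22 mm higher. Origin is 30 mm above the table while sliding, 22 mm when dropped home. Starts 55 to 100 mm short of home; slides with 3 to 8 N.
- push_lip (a point): The place to push, towards the station's +y: middle of the outer (-y) face of the blue lip, 100 mm wide, across the board's -y end and flush with that end. 36 mm above the board's origin; the lip's upper edge is 14 mm higher, and the flat end face goes on to 26 mm below this point (the underside of the plywood).
- bolt (a joint): Bolt travel along the station's +x: 0 = drawn back, 0.035 m = fully across, at its end stop. Starts at 0 to 0.008 and stays where left (friction about 2 N). Its steel tongue, 26 mm wide, underside 47 mm above the table, reaches 44 mm to +x of the post. It passes 3 mm over the board's near edge when the board is home, but hits the board's edge when it is not.
- bolt_post (a point): Middle of the bolt's upright red post, 12 mm along x, 26 mm along y, standing from 53 to 89 mm above the table; this point is 71 mm above the table (station y = 55 mm, x = -122 mm when drawn back, -87 mm when fully across). Push it towards the station's +x.
- jar_ochre_mid (a point): closed paint jar, ochre body with red screw lid, 50 mm diameter, 48 mm tall, 0.09 kg; this point is its centre, 24 mm above its underside. Stands loose on the board and rides along.
- jar_green_mid (a point): closed paint jar, green body with red screw lid, 50 mm diameter, 48 mm tall, 0.09 kg; this point is its centre, 24 mm above its underside. Stands loose on the board and rides along.
- bauble_mid (a point): blown ornament figure, gold with green foot, round foot 44 mm across, 58 mm tall, about 0.06 kg; this point is on its axis, 29 mm above its underside. Stands loose on the board and rides along.
- jar_black_mid (a point): closed paint jar, black body with red screw lid, 50 mm diameter, 48 mm tall, 0.09 kg; this point is its centre, 24 mm above its underside. Bystander on the table; leave alone.
- jar_sky_mid (a point): closed paint jar, blue body with red screw lid, 50 mm diameter, 48 mm tall, 0.09 kg; this point is its centre, 24 mm above its underside. Bystander on the table; leave alone.
- bauble_red_mid (a point): blown ornament figure, red with brass foot, round foot 44 mm across, 58 mm tall, about 0.06 kg; this point is on its axis, 29 mm above its underside. Bystander on the table; leave alone.
- brush_cup: Dark cup with brushes standing in it, 72 mm across, 75 mm tall, 160 mm with the brushes; origin at the centre of its underside. Bystander on the table; leave alone.
- brush: Paint brush, 170 mm long, lying on the table beyond the station; origin under its middle, x axis along it towards the bristles. Bystander on the table; leave alone.

How it is judged:
By the outcome, as a careful person would: the job done as asked, in the order asked, and still so for the second after the job is handed in, with the robot touching nothing.
It also fails if it takes over 42 s, if anything falls off the work surface, if the arm or the gripper's body presses on something with over 40 N, if the wrist force passes 120 N, or if a joint passes its speed limit or range.

### The arm

A 6-joint arm with a two-finger parallel gripper is mounted at the origin on the work surface. World frame = base frame: x ahead of the robot, y to its left, z up, the work surface at z = 0. Lengths are in m, angles in degrees, forces in N, time in s.
With the tool pointing down it reaches from about 0.4 to 0.825 m from the base axis. Payload 7 kg.
Tool frame: the origin (TCP) lies at the centre of the arm's flange, where the gripper is bolted on; the fingertips stand 178 mm ahead of it and the grasp point (between the pads) lies ahead of it (ctrl.grip_depth is the z of the grasp point in the tool frame, in m); z points along the fingers, x is the direction in which the jaws open and shut, and the axes are right-handed (so a half turn about z gives the same grasp; the last joint's range is limited). The gripper opens to 88 mm and grips with 3 to 60 N. Pads are 19 mm wide; open, the fingers measure 130 mm over their backs; the gripper's body (78 mm by 193 mm) begins 47 mm behind the grasp point.
Start: joints at [90.247, 20.546, 0.682, 0, -70.136, -16.507], TCP at [0.189, 0.648, 0.405] pointing down, gripper open.
Joint ranges: [-176.03, 176.03], [-82.01, 121.73], [-58.28, 71.71], [-173.87, 95.51], [-174.79, -0.11], [-173.66, 173.66]. Speed limits (degrees/s): [136.94, 136.94, 172.46, 180, 180, 180].

### API

Orientations are given as [roll, pitch, yaw] about the fixed x, y, z axes, in that order (R = Rz(yaw) Ry(pitch) Rx(roll)).
In Python, from plant import ctrl gives the robot as it stands.
- The arm moves only by the tool carry_out, never from a script. Its arguments are lists of equal length, an entry for each row: "linear": the shift along the tool's x, y, z in cm, a list of three; "twist": the turn about the tool's z in degrees. In form: {"linear": [[tx, ty, tz], ...], "twist": [twist, ...]}. A call has 1 to 12 rows; each row is the pose to reach, as a shift and turn from the pose measured when the call began, along the tool's axes at that moment; what a row does not reach only later rows make up. A row lasts 1/12 s, in which the tool goes at most 41.7 mm and 7.16 degrees, less where a joint would pass 70% of its speed; a pose out of reach is approached as far as the arm can. A call with a gripper value outside its range is refused whole. "fingers" is the gripper's target within -1 to 1 (fully open at 1, half-way at 0, shut at -1), set as the call begins (left out, the last holds). The fingers move at their own pace and stop on an object; the grip force is fixed at half the most. Time passes only in rows, so rows that repeat a pose let the fingers close. It gives the time, the measured TCP pose, the force and the opening at its end, in the units of the state.
- ctrl.get_obs(): the state, without advancing time (a new reading comes with each control period).
- ctrl.snapshot(name): name is "scene" or "top" or "wrist"; returns the picture (384x512x3 uint8, blue, green, red); there is no depth.
- ctrl.camera_params(name): a dict with "fovy" (degrees; the focal length in pixels is half the picture's height over the tangent of half this angle, whatever the lens; pixels are square), "cx", "cy" (the principal point, pixels), "eye" and "rotation" of the camera in the world; the wrist camera has in their place "T_tool_cam" (4x4, takes a point from camera to tool coordinates, whose origin is the TCP and whose axes are the tool frame's). Camera axes: x right, y down, z forward; pixel columns grow to the right and rows downward; lengths in m; the calibration is good to about 2 mm. A picture is of the moment at which its call begins: read the wrist's pose just before it. camera_params takes no time and is no camera call.
- ctrl.close_job(): hands the job in, once; it reports no verdict.
The state is a dict: "clock": time; "joint_pos": joint angles; "qvel": joint speeds; "tau": joint torques, N m; "tool_pos": TCP position; "orientation": TCP orientation; "force": force on the tool from outside, world axes, zero at the start; "moment": the same for the moment, N m; "opening": finger opening in m.
Only numpy, scipy, OpenCV 4.12 (cv2) and the standard library are available. Lean on these libraries where they do the work, as an engineer would, in place of code of your own. Each camera call takes 0.05 s, during which the arm holds its last target.

## Working session

There is one attempt and no reset: what is moved stays moved. The work goes in short steps, Python scripts to look and compute and a tool call to move; the robot and the scene stay as the last step left them, time stands still between calls to the robot, and variables do not carry over. Pictures are saved under pics/ and viewed, and the job is handed in when it is done.

Besides the shell and the picture viewer there is one more tool, called in YAML: its name, and indented under it one key for each argument. carry_out: Moves the arm, as the interface text tells. Its arguments: {"type":"object","properties":{"linear":{"type":"array","items":{"type":"array","items":{"type":"number"}}},"twist":{"type":"array","items":{"type":"number"}},"fingers":{"type":"number"}},"required":["linear","twist"]}

```bash
mkdir -p pics
python3 - <<'E'
from plant import ctrl
import cv2
o=ctrl.get_obs();print(o, ctrl.grip_depth)
for n in("scene","top","wrist"):
    cv2.imwrite(f"pics/{n}0.png",ctrl.snapshot(n)); print(n,ctrl.camera_params(n))
E
```

```text
{'clock': 0.0, 'joint_pos': array([ 9.02444625e+01,  2.05899439e+01,  6.32817737e-01, -2.07179278e-02,
       -7.01352109e+01, -1.65078467e+01]), 'qvel': array([ 0.05731963,  0.10069558,  0.0851475 ,  0.0645976 , -0.0002828 ,
       -0.09841619]), 'tau': array([-2.94898982e-04, -5.82719994e+01,  2.93051541e+01,  6.99695393e+00,
        6.97085430e-03, -1.56166111e-04]), 'tool_pos': array([0.18896979, 0.6477954 , 0.40373013]), 'orientation': array([-1.79992433e+02, -9.40656216e-02, -1.06270446e+02]), 'force': array([-0.81738277,  0.3484269 ,  0.72894079]), 'moment': array([ 0.04433316, -0.0500461 ,  0.01968719]), 'opening': 0.08763358109252656} 0.1593
scene {'fovy': 56.5183062156138, 'cx': 251.94028353960167, 'cy': 190.58889481025457, 'eye': array([ 1.19098263, -0.74737697,  0.68592569]), 'rotation': array([-124.08176159,    1.19514663,   36.58683481])}
top {'fovy': 56.99692574954201, 'cx': 253.45248454594292, 'cy': 187.8774216534103, 'eye': array([ 0.52154236, -0.0169143 ,  1.01922783]), 'rotation': array([-174.05421265,    2.22483241,  -90.96688125])}
wrist {'fovy': 66.58420184940924, 'cx': 254.9324010020557, 'cy': 194.36461980465734, 'T_tool_cam': array([[ 9.99999988e-01, -1.18082233e-04,  9.70098841e-05,
         1.07518435e-03],
       [ 9.06639259e-05,  9.69419206e-01,  2.45410664e-01,
        -6.46548007e-02],
       [-1.23021884e-04, -2.45410652e-01,  9.69419206e-01,
         2.00683210e-02],
       [ 0.00000000e+00,  0.00000000e+00,  0.00000000e+00,
         1.00000000e+00]])}
```

View pics/scene0.png

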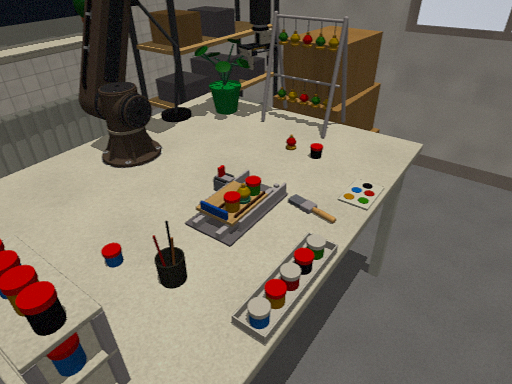

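View pics/top0.png

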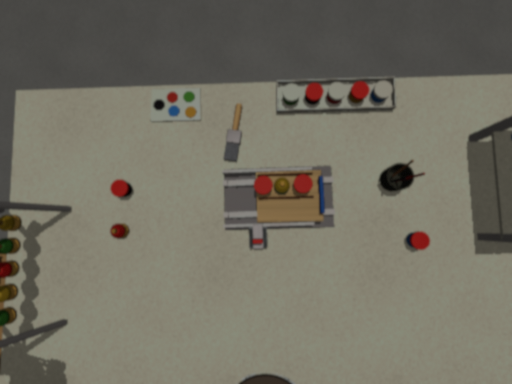

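View pics/wrist0.png

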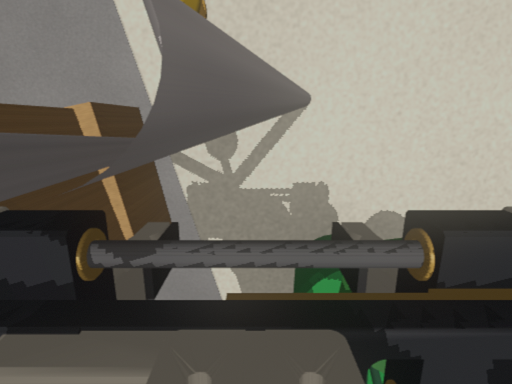

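The top view shows the station near (278,197), with +y pointing image-left. The blue lip is at (321,195), the red bolt post at about (258,241), and the jars ride the board's far side. Next I'll measure these.

```bash
cat > h.py <<'E'
import numpy as np,cv2
from scipy.spatial.transform import Rotation as R
def ray(cp,uv):
    f=192/np.tan(np.radians(cp['fovy']/2))
    d=np.array([(uv[0]-cp['cx'])/f,(uv[1]-cp['cy'])/f,1.])
    return R.from_euler('xyz',cp['rotation'],degrees=True).apply(d)
def onz(cp,uv,z):
    d=ray(cp,uv);e=np.array(cp['eye']);return e+d*(z-e[2])/d[2]
def proj(cp,p):
    f=192/np.tan(np.radians(cp['fovy']/2))
    c=R.from_euler('xyz',cp['rotation'],degrees=True).inv().apply(np.array(p)-cp['eye'])
    return np.array([cp['cx']+f*c[0]/c[2],cp['cy']+f*c[1]/c[2]])
E
python3 - <<'E'
from plant import ctrl
import cv2
from h import *
top=cv2.imread('pics/top0.png');sc=cv2.imread('pics/scene0.png')
ct=ctrl.camera_params('top');cs=ctrl.camera_params('scene')
cv2.imwrite('pics/topc.png',cv2.resize(top[155:260,210:345],None,fx=5.5,fy=5.5,interpolation=cv2.INTER_CUBIC))
cv2.imwrite('pics/scc.png',cv2.resize(sc[155:245,180:295],None,fx=6,fy=6,interpolation=cv2.INTER_CUBIC))
for nm,im in(('top',top),('scene',sc)):
    hsv=cv2.cvtColor(im,cv2.COLOR_BGR2HSV)
    for col,m in (('red',(cv2.inRange(hsv,(0,150,60),(6,255,255))|cv2.inRange(hsv,(172,150,60),(180,255,255)))),('blue',cv2.inRange(hsv,(95,120,30),(125,255,255)))):
        n,l,s,c=cv2.connectedComponentsWithStats(m)
        for i in range(1,n):
            if s[i,4]>8:
                cnt=cv2.minAreaRect(np.argwhere(l==i)[:,::-1].astype(np.float32))
                print(nm,col,s[i],c[i].round(2),'rect',np.round(cnt[1],1),round(cnt[2],1))
E
```

```text
top red [351  81  18  19 250] [359.38  89.71] rect [16.3 17.7] 45.0
top red [306  82  17  19 242] [313.67  91.25] rect [15.5 18. ] 18.4
top red [168  93   9   9  63] [171.89  96.92] rect [8. 8.] 90.0
top red [254 175  18  20 274] [262.69 184.56] rect [19. 17.] 90.0
top red [294 174  18  19 281] [302.43 183.14] rect [18. 17.] 90.0
top red [111 180  18  17 223] [119.39 187.87] rect [16.5 15.7] 26.6
top red [112 225  13  12 103] [118.8  230.63] rect [11. 12.] 90.0
top red [411 232  18  17 254] [419.35 240.15] rect [16. 17.] 90.0
top red [252 240  10   3  28] [256.82 241.  ] rect [2. 9.] 90.0
top red [  0 264  10  13 110] [  4.45 270.12] rect [12.  9.] 90.0
top blue [372  93   9   9  30] [374.97  98.03] rect [10.6  4. ] 41.2
top blue [169 106  10   9  70] [173.39 110.4 ] rect [8. 9.] 90.0
top blue [319 177   5  36 121] [321.12 194.83] rect [35.1  3.5] 87.5
top blue [407 236   3   8  10] [408.  239.5] rect [7. 2.] 90.0
scene red [303  35   9   9  62] [307.08  39.1 ] rect [8. 8.] 90.0
scene red [300  94   8   8  48] [303.58  97.12] rect [7. 7.] 90.0
scene red [287 138   9   8  59] [290.95 
[... 571 characters left out ...]
 90.0
scene red [157 247   8  19  37] [160.76 256.68] rect [19.3  2.2] 71.6
scene red [294 248  20  17 283] [303.46 255.82] rect [16. 19.] 90.0
scene red [264 279  35  20 483] [279.06 287.6 ] rect [19. 34.] 90.0
scene red [ 47 332  32  28 446] [ 64.52 348.14] rect [14.6 37.6] 52.4
scene blue [352 187  10   6  43] [356.21 189.51] rect [9. 5.] 0.0
scene blue [201 201  27  19 240] [214.06 210.01] rect [30.7  8.3] 24.0
scene blue [105 253  18  14 142] [114.48 260.87] rect [10.8 16.8] 71.6
scene blue [  0 290   7   9  25] [  2.56 295.2 ] rect [10.   3.1] 49.4
scene blue [249 316  20  13 168] [258.78 322.43] rect [12. 19.] 90.0
scene blue [ 52 344  34  32 549] [ 71.21 362.74] rect [22.7 32.4] 59.3
```

View pics/topc.png

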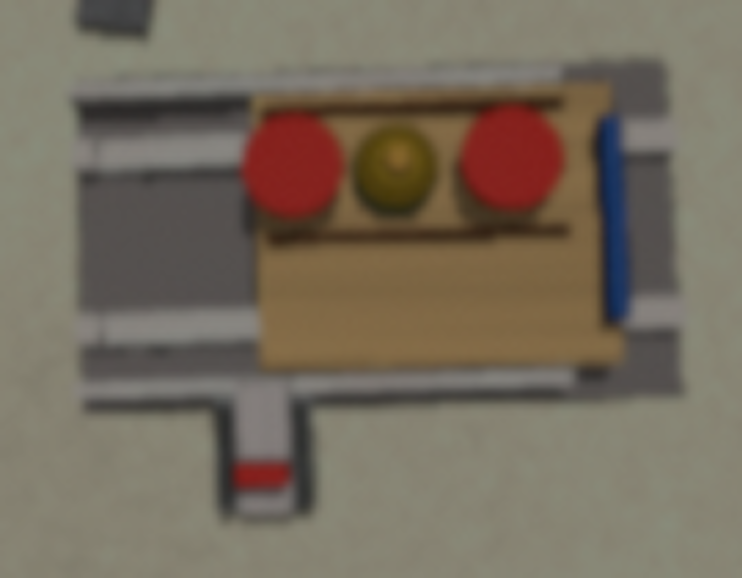

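View pics/scc.png

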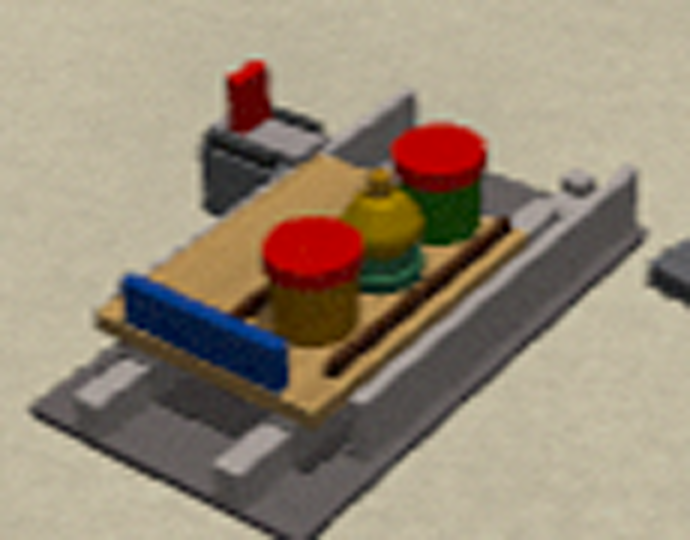

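Run:
```python
from plant import ctrl
from h import *
ct=ctrl.camera_params('top');cs=ctrl.camera_params('scene')
T=lambda u,v:(u/5.5+210-.41,v/5.5+155-.41)
S=lambda u,v:(u/6+180-.42,v/6+155-.42)
def show(n,ps): 
    ps=np.array(ps);print(n,(ps*1000).round(1).tolist(), 'yaw(+y dir)', [round(float(np.degrees(np.arctan2(-(ps[1]-ps[0])[0],(ps[1]-ps[0])[1]))),2)] )
show('guideL far inner edge',[onz(ct,T(562,80),.045),onz(ct,T(78,102),.045)])
show('guide near inner edge',[onz(ct,T(575,370),.045),onz(ct,T(82,382),.045)])
show('guide far top mid',[onz(ct,T(560,72),.045),onz(ct,T(75,92),.045)])
show('plate -y end (perp)',[onz(ct,T(665,62),.005),onz(ct,T(683,393),.005)])
show('lip outer top edge',[onz(ct,T(618,116),.08),onz(ct,T(630,317),.08)])
show('lip centroid',[onz(ct,(321.12,194.83),.08)]*2)
show('board near edge',[onz(ct,T(622,360),.052),onz(ct,T(262,368),.052)])
show('post',[onz(ct,(256.82,241.0),.089)]*2)
for n,a,za in (('lid1',(262.69,184.56),.1),('lid2',(302.43,183.14),.1)): show(n,[onz(ct,a,za)]*2)
print('scene')
show('lip top outer',[onz(cs,S(125,280),.08),onz(cs,S(285,350),.08)])
show('post top',[onz(cs,S(228,75),.089),onz(cs,S(265,63),.089)])
show('plate left corner / front corner',[onz(cs,S(32,408),.005),onz(cs,S(305,540),.005)])
show('plate right side',[onz(cs,S(305,540),.0),onz(cs,S(645,235),.0)])
for p in ((.0,0),):pass
```

```text
guideL far inner edge [[672.5, -143.3, 45.0], [666.8, 101.5, 45.0]] yaw(+y dir) [1.33]
guide near inner edge [[527.1, -144.7, 45.0], [525.3, 100.6, 45.0]] yaw(+y dir) [0.41]
guide far top mid [[676.6, -142.4, 45.0], [672.0, 103.0, 45.0]] yaw(+y dir) [1.07]
plate -y end (perp) [[687.0, -202.4, 5.0], [514.6, -204.8, 5.0]] yaw(+y dir) [90.8]
lip outer top edge [[648.9, -165.1, 80.0], [551.7, -167.2, 80.0]] yaw(+y dir) [91.26]
lip centroid [[597.8, -161.0, 80.0], [597.8, -161.0, 80.0]] yaw(+y dir) [-0.0]
board near edge [[531.6, -167.0, 52.0], [530.7, 10.2, 52.0]] yaw(+y dir) [0.28]
post [[479.8, 11.2, 89.0], [479.8, 11.2, 89.0]] yaw(+y dir) [-0.0]
lid1 [[626.2, -7.1, 100.0], [626.2, -7.1, 100.0]] yaw(+y dir) [-0.0]
lid2 [[627.7, -110.7, 100.0], [627.7, -110.7, 100.0]] yaw(+y dir) [-0.0]
scene
lip top outer [[556.6, -166.0, 80.0], [656.2, -164.0, 80.0]] yaw(+y dir) [-88.85]
post top [[478.4, 0.4, 89.0], [486.7, 22.2, 89.0]] yaw(+y dir) [-20.91]
plate left corner / front corner [[516.0, -202.0, 5.0], [690.3, -197.4, 5.0]] yaw(+y dir) [-88.5]
plate right side [[686.6, -193.4, 0.0], [683.7, 110.7, 0.0]] yaw(+y dir) [0.55]
```

```bash
python3 - <<'E'
from plant import ctrl
from h import *
ct=ctrl.camera_params('top');cs=ctrl.camera_params('scene')
for n,p in (('rack leg L',(265,120)),('rack leg R',(328,133)),('plant',(225,110)),('lamp',(176,115))): print(n,onz(cs,p,0).round(3))
for p in ((70,208),(65,322)): print('top leg tips',onz(ct,p,0).round(3))
# rack top height: point above leg R mid -> in scene (346,19); sweep z
for z in (.2,.25,.3,.35,.4): print(z,onz(cs,(346,19),z).round(3),onz(cs,(275,15),z).round(3))
print('TCP in scene',proj(cs,(.189,.648,.404)),'tips',proj(cs,(.189,.648,.226)))
print('cup',onz(ct,(393,185),.0).round(3))
E
python3 - <<'E'
import cv2
s=cv2.imread('pics/scene0.png')
cv2.imwrite('pics/rack.png',cv2.resize(s[0:170,90:390],None,fx=2.6,fy=2.6,interpolation=cv2.INTER_CUBIC))
E
```

```text
rack leg L [0.264 0.583 0.   ]
rack leg R [0.581 0.619 0.   ]
plant [0.018 0.575 0.   ]
lamp [-0.145  0.386  0.   ]
top leg tips [0.58  0.562 0.   ]
top leg tips [0.256 0.564 0.   ]
0.2 [-0.098  2.25   0.2  ] [-0.723  2.154  0.2  ]
0.25 [0.035 1.942 0.25 ] [-0.526  1.856  0.25 ]
0.3 [0.167 1.633 0.3  ] [-0.329  1.557  0.3  ]
0.35 [0.3   1.325 0.35 ] [-0.132  1.258  0.35 ]
0.4 [0.433 1.016 0.4  ] [0.065 0.96  0.4  ]
TCP in scene [259.4060015   25.68629801] tips [259.75220854  66.81367186]
cup [ 0.628 -0.378  0.   ]
```

View pics/rack.png

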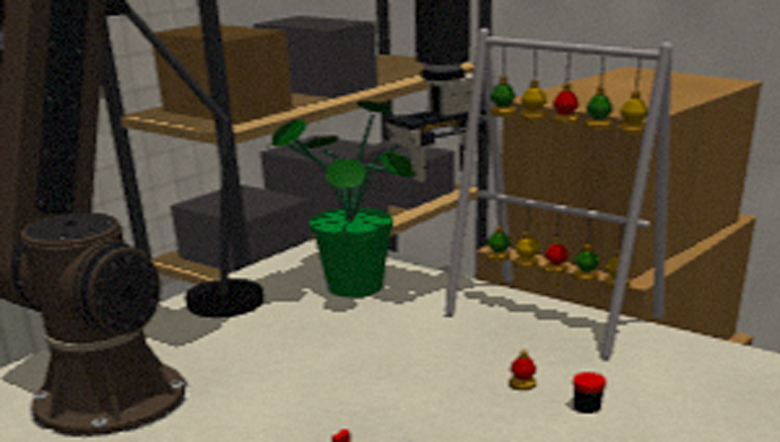

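```bash
cat >> h.py <<'E'
def plan(o,targets):
    Rt=R.from_euler('xyz',o['orientation'],degrees=True); p=np.array(o['tool_pos'])
    for x,y,z,yaw in targets:
        d=Rt.inv().apply(np.array([x,y,z])-p)*100
        tw=-(yaw-o['orientation'][2]); tw=(tw+180)%360-180
        print((x,y,z,yaw),d.round(2).tolist(),'twist',round(tw,1))
E
python3 - <<'E'
from plant import ctrl
from h import *
plan(ctrl.get_obs(),[(.17,.42,.4,-106.3),(.42,.18,.4,-145),(.56,-.1,.4,-179),(.603,-.215,.4,-179)])
E
```

```text
(0.17, 0.42, 0.4, -106.3) [22.41, -4.56, 0.42] twist 0.0
(0.42, 0.18, 0.4, -145) [38.44, -35.28, 0.45] twist 38.7
(0.56, -0.1, 0.4, -179) [61.4, -56.56, 0.48] twist 72.7
(0.603, -0.215, 0.4, -179) [71.24, -63.91, 0.49] twist 72.7
```

carry_out:
  linear:
    - [3.7, -0.8, 0]
    - [7.4, -1.5, 0]
    - [11.2, -2.3, 0]
    - [15, -3, 0]
    - [18.7, -3.8, 0]
    - [22.4, -4.6, 0]
  twist: [0, 0, 0, 0, 0, 0]
  fingers: -1

```text
clock: 0.65
tool_pos: [0.1703, 0.418, 0.4037]
orientation: [-180.0, -0.1, -106.3]
force: [0.9, -0.0, 0.9]
opening: 0.0533
```

carry_out:
  linear:
    - [1.8, -3.4, 0]
    - [3.6, -6.8, 0]
    - [5.3, -10.2, 0]
    - [7.1, -13.7, 0]
    - [8.9, -17.1, 0]
    - [10.7, -20.5, 0]
    - [12.5, -24, 0]
    - [14.3, -27.3, 0]
    - [16, -30.7, 0]
    - [18.9, -33.4, 0]
    - [21.8, -36, 0]
    - [24.6, -38.7, 0]
  twist: [4, 8, 13, 17, 21, 26, 30, 34, 39, 43, 47, 52]

```text
clock: 1.65
tool_pos: [0.4733, 0.0714, 0.4042]
orientation: [-179.9, -0.1, -158.5]
force: [0.7, 0.4, -0.9]
opening: 0.0003
```

Run:
```python
from plant import ctrl
from h import *
plan(ctrl.get_obs(),[(.56,-.1,.4,-179),(.603,-.22,.4,-179)])
```

```text
(0.56, -0.1, 0.4, -179) [-1.77, -19.13, 0.45] twist 20.5
(0.603, -0.22, 0.4, -179) [-1.37, -31.87, 0.46] twist 20.5
```

carry_out:
  linear:
    - [-0.4, -3.8, 0]
    - [-0.7, -7.6, 0]
    - [-1.1, -11.4, 0]
    - [-1.5, -15.2, 0]
    - [-1.8, -19.1, 0]
    - [-1.6, -23, 0]
    - [-1.5, -27, 0]
    - [-1.4, -31.2, 0]
    - [-1.4, -31.2, 0]
  twist: [4, 8, 12, 16, 20.5, 20.5, 20.5, 20.5, 20.5]

```text
clock: 2.4
tool_pos: [0.6022, -0.2192, 0.4031]
orientation: [-179.8, -0.1, -179.2]
force: [-0.0, 1.1, 1.0]
opening: 0.0002
```

Run:
```python
from plant import ctrl
from h import *
o=ctrl.get_obs();print(o['joint_pos'].round(1),o['force'])
plan(o,[(.603,-.21,.3,-179),(.603,-.21,.235,-179)])
cv2.imwrite('pics/w1.png',ctrl.snapshot('wrist'))
```

```text
[ -2.5  17.4  -4.1   0.2 -68.6   3.3] [-0.01823733  1.11145312  0.97083661]
(0.603, -0.21, 0.3, -179) [-0.12, 0.95, 10.31] twist -0.2
(0.603, -0.21, 0.235, -179) [-0.13, 0.97, 16.81] twist -0.2
```

View pics/w1.png

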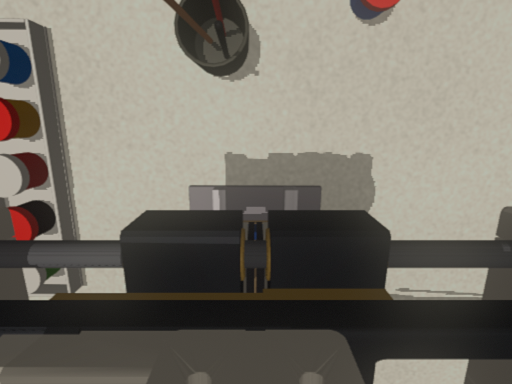

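The wrist view shows the station plate's -y edge at row ~186, columns 190–321. It is centred under the tool and level, so x and yaw agree with the top view. I'll descend behind the lip.

carry_out:
  linear:
    - [-0.1, 0.5, 4]
    - [-0.1, 1, 8]
    - [-0.1, 1, 11.5]
    - [-0.1, 1, 14.5]
    - [-0.1, 1, 16.8]
    - [-0.1, 1, 16.8]
    - [-0.1, 1, 16.8]
  twist: [0, 0, 0, 0, 0, 0, 0]

```text
clock: 3.03
tool_pos: [0.6015, -0.2069, 0.2343]
orientation: [-179.9, -0.3, -179.2]
force: [0.4, 0.0, 0.5]
opening: 0.0005
```

Run:
```python
from plant import ctrl
from h import *
o=ctrl.get_obs();print(o['force'],o['tool_pos'])
plan(o,[(.603,-.18,.235,-179.1),(.602,-.1,.235,-179.1)])
cv2.imwrite('pics/s1.png',cv2.resize(ctrl.snapshot('scene')[120:270,150:350],None,fx=4,fy=4))
```

```text
[0.43761021 0.04875236 0.5354231 ] [ 0.6015083  -0.20686914  0.23428869]
(0.603, -0.18, 0.235, -179.1) [-0.19, 2.68, -0.08] twist -0.1
(0.602, -0.1, 0.235, -179.1) [-0.2, 10.68, -0.09] twist -0.1
```

View pics/s1.png

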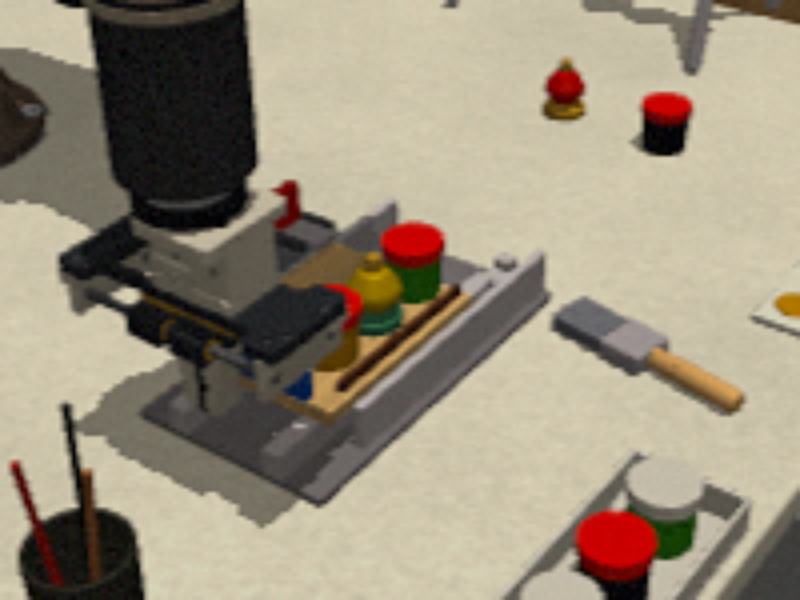

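carry_out:
  linear:
    - [-0.2, 0.8, 0]
    - [-0.2, 1.6, 0]
    - [-0.2, 2.3, 0]
    - [-0.2, 2.7, 0]
    - [-0.2, 3.0, 0]
    - [-0.2, 3.3, 0]
    - [-0.2, 3.6, 0]
    - [-0.2, 3.9, 0]
    - [-0.2, 4.2, 0]
  twist: [0, 0, 0, 0, 0, 0, 0, 0, 0]

```text
clock: 3.83
tool_pos: [0.604, -0.1654, 0.2367]
orientation: [-179.8, -0.1, -179.1]
force: [0.5, -6.6, 3.6]
opening: 0.0006
```

carry_out:
  linear:
    - [0, 0.4, 0]
    - [0, 0.8, 0]
    - [0, 1.2, 0]
    - [0, 1.6, 0]
    - [0, 2, 0]
    - [0, 2.4, 0]
    - [0, 2.8, 0]
    - [0, 3.2, 0]
    - [0, 3.6, 0]
    - [0, 4, 0]
    - [0, 4.4, 0]
    - [0, 4.8, 0]
  twist: [0, 0, 0, 0, 0, 0, 0, 0, 0, 0, 0, 0]

```text
clock: 4.83
tool_pos: [0.6034, -0.1171, 0.2369]
orientation: [-179.8, -0.0, -179.1]
force: [0.1, -4.5, 4.4]
opening: 0.0006
```

Run:
```python
from plant import ctrl
from h import *
cv2.imwrite('pics/s2.png',cv2.resize(ctrl.snapshot('scene')[120:270,150:350],None,fx=4,fy=4))
```

```text
(no output)
```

View pics/s2.png

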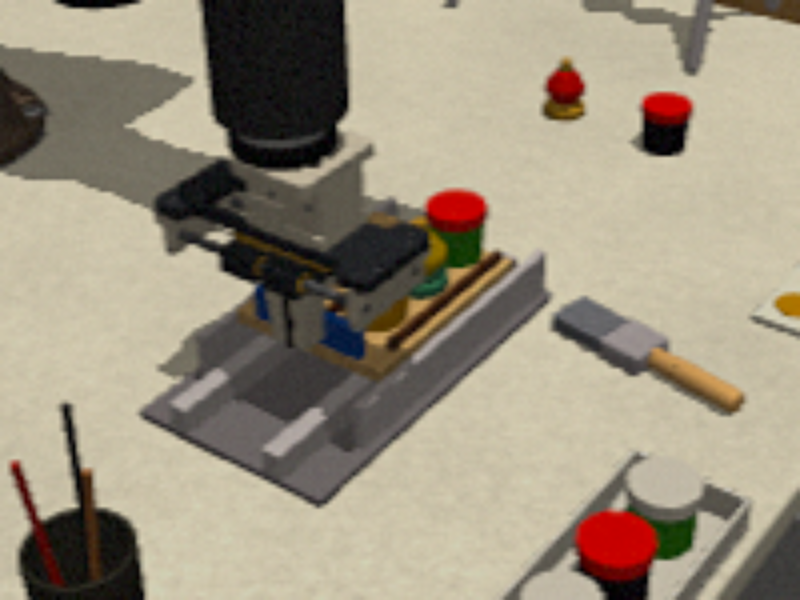

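The board is sliding and its load is still standing: the green jar, the bauble and part of the ochre jar are visible. The closed fingers are on the lip at about (300,320). I'll continue in finer steps.

carry_out:
  linear:
    - [0, 0.3, 0]
    - [0, 0.6, 0]
    - [0, 0.9, 0]
    - [0, 1.2, 0]
    - [0, 1.5, 0]
    - [0, 1.7, 0]
    - [0, 1.9, 0]
    - [0, 2.0, 0]
  twist: [0, 0, 0, 0, 0, 0, 0, 0]

```text
clock: 5.55
tool_pos: [0.6031, -0.0963, 0.2367]
orientation: [-179.8, -0.0, -179.1]
force: [0.4, -4.7, 2.6]
opening: 0.0003
```

carry_out:
  linear:
    - [0, 0.15, 0]
    - [0, 0.3, 0]
    - [0, 0.45, 0]
  twist: [0, 0, 0]

```text
clock: 5.8
tool_pos: [0.6028, -0.0915, 0.2364]
orientation: [-179.8, -0.1, -179.1]
force: [0.3, -3.8, 0.4]
opening: 0.0006
```

carry_out:
  linear:
    - [0, 0.15, 0]
    - [0, 0.3, 0]
  twist: [0, 0]

```text
clock: 5.97
tool_pos: [0.6028, -0.0884, 0.2363]
orientation: [-179.8, -0.1, -179.1]
force: [-0.1, -3.2, 1.8]
opening: 0.0002
```

carry_out:
  linear:
    - [0, 0.15, 0]
    - [0, 0.2, 0]
  twist: [0, 0]

```text
clock: 6.13
tool_pos: [0.6027, -0.0862, 0.2363]
orientation: [-179.8, -0.1, -179.1]
force: [-0.1, -4.9, 2.5]
opening: 0.0002
```

Run:
```python
from plant import ctrl
from h import *
s=ctrl.snapshot('scene')
cv2.imwrite('pics/s3.png',cv2.resize(s[140:250,180:300],None,fx=5,fy=5,interpolation=cv2.INTER_CUBIC))
```

```text
(no output)
```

View pics/s3.png

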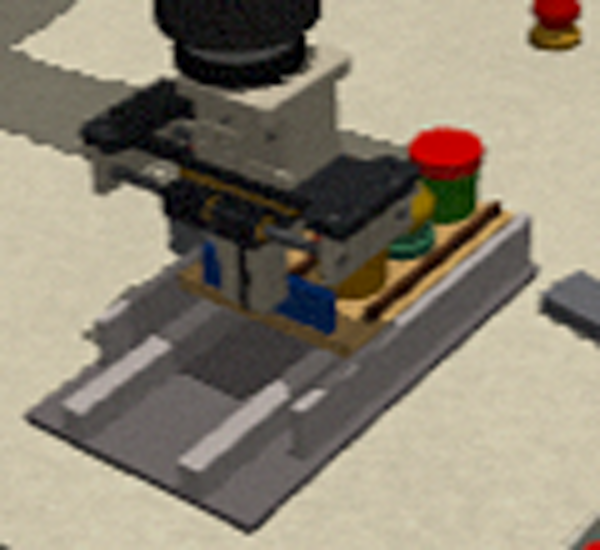

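The board still stands proud of the guide, so it hasn't dropped yet. I'll keep pushing in small steps.

carry_out:
  linear:
    - [0, 0.15, 0]
    - [0, 0.25, 0]
  twist: [0, 0]

```text
clock: 6.35
tool_pos: [0.6027, -0.0836, 0.2363]
orientation: [-179.8, -0.1, -179.1]
force: [0.3, -4.8, 2.2]
opening: 0.0005
```

carry_out:
  linear:
    - [0, 0.15, 0]
    - [0, 0.25, 0]
  twist: [0, 0]

```text
clock: 6.52
tool_pos: [0.6023, -0.0826, 0.2364]
orientation: [-179.7, -0.2, -179.1]
force: [0.9, -21.4, 2.2]
opening: -0.0
```

carry_out:
  linear:
    - [0, 0.15, 0]
    - [0, 0.25, 0]
  twist: [0, 0]

```text
clock: 6.68
tool_pos: [0.6023, -0.0821, 0.2365]
orientation: [-179.5, -0.2, -179.1]
force: [2.8, -23.2, -0.3]
opening: 0.0002
```

Run:
```python
from plant import ctrl
from h import *
s=ctrl.snapshot('scene')
cv2.imwrite('pics/s4.png',cv2.resize(s[140:250,180:300],None,fx=5,fy=5,interpolation=cv2.INTER_CUBIC))
```

```text
(no output)
```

View pics/s4.png

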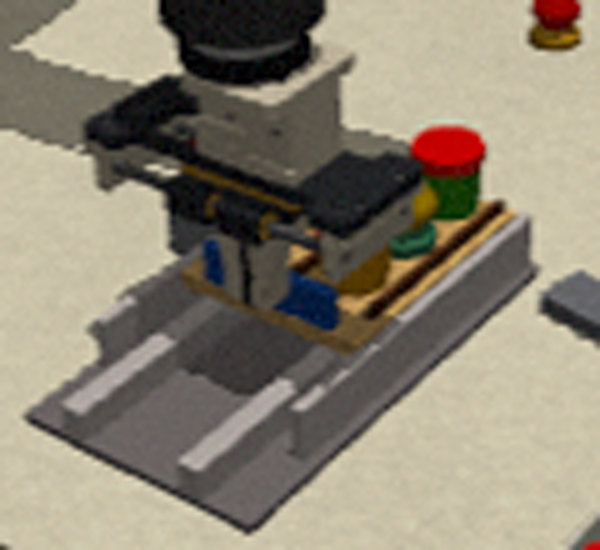

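The force rose to 23 N at about the expected stop (+5 mm), but the picture doesn't clearly show a drop. Finger friction may be holding the board up, so I'll back off and look.

carry_out:
  linear:
    - [0, -0.3, 0]
    - [0, -0.8, 0]
    - [0, -0.8, 0]
  twist: [0, 0, 0]

```text
clock: 6.98
tool_pos: [0.6023, -0.0903, 0.2362]
orientation: [-179.5, -0.2, -179.2]
force: [-0.1, 0.6, 0.2]
opening: 0.0003
```

Run:
```python
from plant import ctrl
from h import *
o=ctrl.get_obs();print(o['tool_pos'],o['force'])
s=ctrl.snapshot('scene')
cv2.imwrite('pics/s5r.png',s)
cv2.imwrite('pics/s5.png',cv2.resize(s[140:250,180:300],None,fx=5,fy=5,interpolation=cv2.INTER_CUBIC))
```

```text
[ 0.60225617 -0.09033691  0.23619053] [-0.13533245  0.58126897  0.21048278]
```

View pics/s5.png

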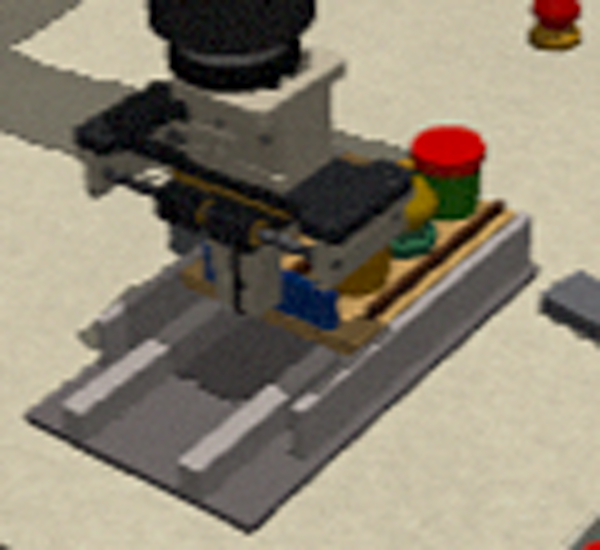

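Run:
```python
from plant import ctrl
from h import *
ct=ctrl.camera_params('top');cs=ctrl.camera_params('scene')
t=ctrl.snapshot('top');s=cv2.imread('pics/s5r.png');cv2.imwrite('pics/t5r.png',t)
cv2.imwrite('pics/t5.png',cv2.resize(t[155:260,210:345],None,fx=5.5,fy=5.5,interpolation=cv2.INTER_CUBIC))
def red(im):
    hsv=cv2.cvtColor(im,cv2.COLOR_BGR2HSV)
    m=cv2.inRange(hsv,(0,150,60),(6,255,255))|cv2.inRange(hsv,(172,150,60),(180,255,255))
    n,l,st,c=cv2.connectedComponentsWithStats(m); return [(c[i].round(2).tolist(),st[i].tolist()) for i in range(1,n) if st[i,4]>20 and 200<c[i][0]<320 and 140<c[i][1]<250]
print('scene',red(s));print('top',red(t))
p=np.array([.6262,-.0071,.095])
print('p0 scene',proj(cs,p),'meas 252.72 180.69', 'p0 top',proj(ct,p+[0,0,.005]))
for d in(.08,.085,.09,.095):
    for dz in (0,-.008): print(d,dz,'scene',(proj(cs,p+[-.0009/.06*d,d,dz])-proj(cs,p)+[252.72,180.69]).round(2),'top',(proj(ct,p+[-.015*d,d,dz+.005])).round(2))
```

```text
scene [([290.88, 141.31], [287, 138, 9, 8, 58]), ([316.31, 146.57], [311, 143, 12, 8, 81]), ([269.15, 169.74], [262, 165, 15, 10, 123])]
top [([257.23, 240.9], [252, 239, 11, 4, 31])]
p0 scene [251.96241066 180.1550229 ] meas 252.72 180.69 p0 top [262.67342112 184.5431807 ]
0.08 0 scene [267.16 169.67] top [232.18 185.64]
0.08 -0.008 scene [267.15 171.79] top [232.48 185.97]
0.085 0 scene [268.02 169.02] top [230.28 185.71]
0.085 -0.008 scene [268.01 171.13] top [230.6  186.04]
0.09 0 scene [268.87 168.36] top [228.39 185.78]
0.09 -0.008 scene [268.86 170.48] top [228.72 186.11]
0.095 0 scene [269.72 167.72] top [226.49 185.85]
0.095 -0.008 scene [269.7  169.83] top [226.83 186.18]
```

View pics/t5.png

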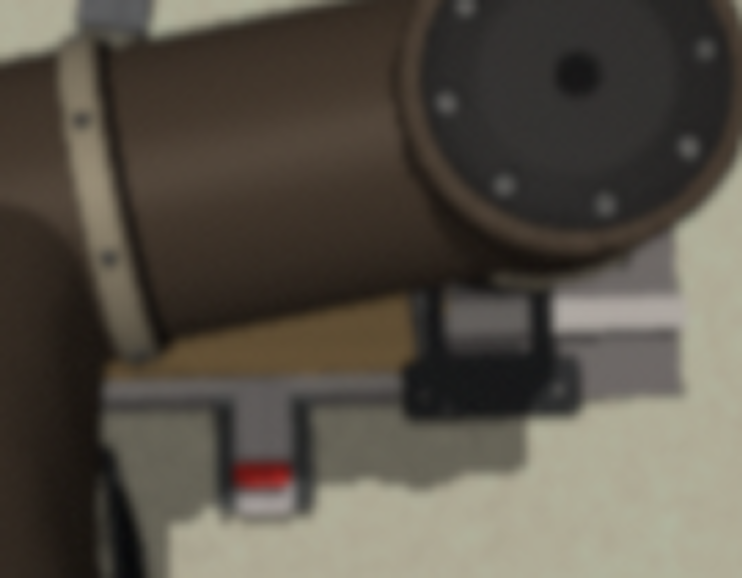

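The post is at (257,241) in the top view, at world y ≈ 11 mm. The green lid's shift in the scene view fits 92 mm of travel with the 8 mm drop: predicted row ~170.2 dropped against 168.2 not dropped, and I measured 169.7. I'll retreat, rise and go over to the bolt, then check again with a clearer view.

carry_out:
  linear:
    - [0, -1, 0]
    - [0, -1.5, -1.5]
    - [0, -1.5, -5]
    - [0, -1.5, -9]
    - [0, -1.5, -11]
    - [0, -1.5, -11]
  twist: [0, 0, 0, 0, 0, 0]

```text
clock: 7.58
tool_pos: [0.6045, -0.104, 0.3525]
orientation: [-179.5, 0.3, -179.1]
force: [1.5, 0.3, 1.0]
opening: 0.0004
```

Run:
```python
from plant import ctrl
from h import *
o=ctrl.get_obs();plan(o,[(.425,.0115,.345,-179.1),(.425,.0115,.242,-179.1)])
s=ctrl.snapshot('scene')
cv2.imwrite('pics/s6.png',cv2.resize(s[140:250,180:300],None,fx=5,fy=5,interpolation=cv2.INTER_CUBIC))
```

```text
(0.425, 0.0115, 0.345, -179.1) [17.77, 11.85, 0.55] twist 0.0
(0.425, 0.0115, 0.242, -179.1) [17.82, 11.93, 10.85] twist 0.0
```

View pics/s6.png

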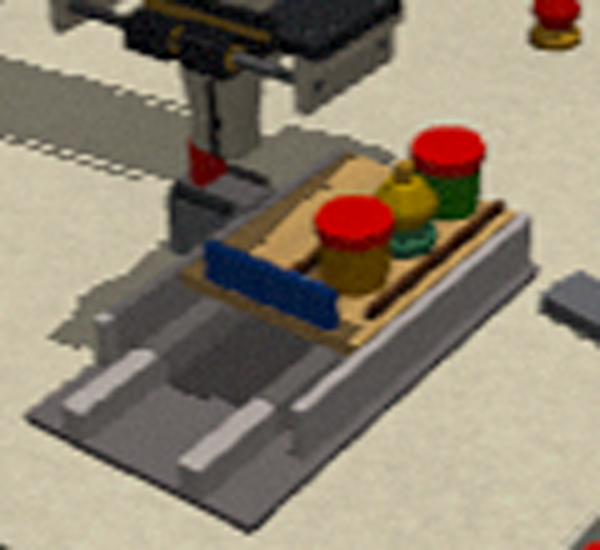

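Run:
```python
from plant import ctrl
from h import *
cs=ctrl.camera_params('scene')
S=lambda u,v:(u/5+180-.4,v/5+140-.4)
for z in(.08,.072): print(z,[ (onz(cs,S(*p),z)*1000).round(1).tolist() for p in((206,243),(337,290))])
for z in(.04,.032): print('plywood bottom',z,[ (onz(cs,S(*p),z)*1000).round(1).tolist() for p in((183,280),(347,353))])
```

```text
0.08 [[560.6, -79.8, 80.0], [656.9, -73.5, 80.0]]
0.072 [[552.3, -70.9, 72.0], [649.9, -64.6, 72.0]]
plywood bottom 0.04 [[534.7, -76.3, 40.0], [666.1, -77.6, 40.0]]
plywood bottom 0.032 [[526.6, -68.0, 32.0], [659.6, -69.3, 32.0]]
```

carry_out:
  linear:
    - [3, 2, 0]
    - [6, 4, 0]
    - [9, 6, 0]
    - [12, 8, 0]
    - [15, 10, 0.3]
    - [17.8, 11.9, 0.5]
    - [17.8, 11.9, 0.5]
    - [17.8, 11.9, 0.5]
  twist: [0, 0, 0, 0, 0, 0, 0, 0]

```text
clock: 8.3
tool_pos: [0.4224, 0.0129, 0.343]
orientation: [-179.6, 0.1, -178.9]
force: [0.1, -0.3, 0.9]
opening: 0.0004
```

Run:
```python
from plant import ctrl
from h import *
o=ctrl.get_obs();plan(o,[(.425,.0115,.345,-179.1),(.425,.0115,.242,-179.1)])
s=ctrl.snapshot('scene')
cv2.imwrite('pics/s7.png',cv2.resize(s[140:250,180:300],None,fx=5,fy=5,interpolation=cv2.INTER_CUBIC))
s=ctrl.snapshot('top')
cv2.imwrite('pics/t7.png',cv2.resize(s[155:260,210:345],None,fx=5.5,fy=5.5,interpolation=cv2.INTER_CUBIC))
```

```text
(0.425, 0.0115, 0.345, -179.1) [-0.25, -0.15, -0.2] twist 0.2
(0.425, 0.0115, 0.242, -179.1) [-0.24, -0.07, 10.1] twist 0.2
```

View pics/s7.png

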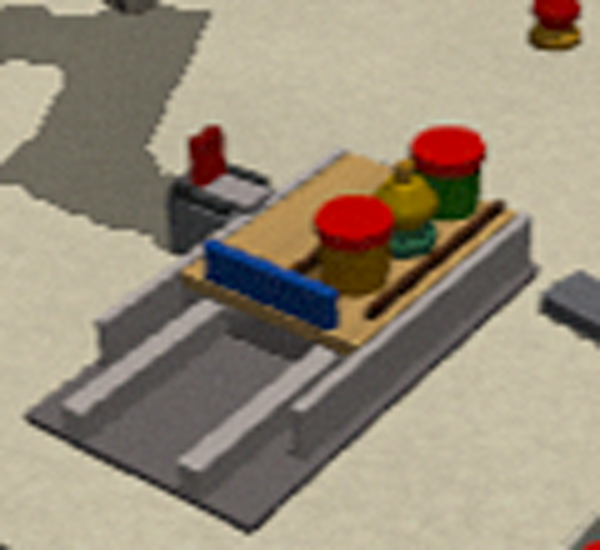

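View pics/t7.png

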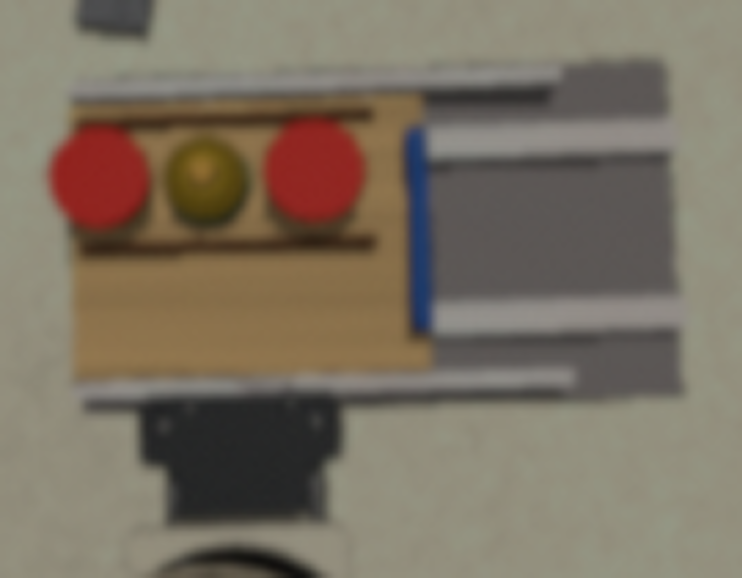

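Run:
```python
from plant import ctrl
from h import *
ct=ctrl.camera_params('top');cs=ctrl.camera_params('scene')
def msk(im,c):
    hsv=cv2.cvtColor(im,cv2.COLOR_BGR2HSV)
    m=cv2.inRange(hsv,(95,120,30),(125,255,255)) if c=='b' else cv2.inRange(hsv,(0,150,60),(6,255,255))|cv2.inRange(hsv,(172,150,60),(180,255,255))
    n,l,st,ce=cv2.connectedComponentsWithStats(m); return [(ce[i].round(2),st[i,4]) for i in range(1,n) if st[i,4]>50 and 190<ce[i][0]<330 and 150<ce[i][1]<250]
A=[cv2.imread('pics/scene0.png'),cv2.imread('pics/top0.png')];B=[ctrl.snapshot('scene'),ctrl.snapshot('top')]
for n,a,b in zip(('scene','top'),A,B):
    for c in 'br': print(n,c,msk(a,c),msk(b,c))
def match(b,a,lst):pass
# per feature: displacement from two views
def disp(top0,top1,s0,s1,z0):
    p0=onz(ct,top0,z0); e0=np.array(s0)-proj(cs,p0)
    for dz in(0,-.004,-.008):
        p1=onz(ct,top1,z0+dz); print(dz,'d',((p1-p0)*1000).round(1),'scene resid',(proj(cs,p1)+e0-s1).round(2))
ms=[msk(x,'r') for x in(A[0],B[0],A[1],B[1])]
S0=[m for m in ms[0] if m[1]>100];S1=[m for m in ms[1] if m[1]>100];T0=sorted([m for m in ms[2] if m[1]>100],key=lambda m:m[0][0]);T1=sorted([m for m in ms[3] if m[1]>100],key=lambda m:m[0][0])
S0.sort(key=lambda m:-m[0][0]);S1.sort(key=lambda m:-m[0][0])
for i in range(2): disp(T0[i][0],T1[i][0],S0[i][0],S1[i][0],.098)
b=[msk(x,'b')[0][0] for x in(A[1],B[1],A[0],B[0])]
disp(*b,.075)
```

```text
scene b [(array([214.06, 210.01]), np.int32(240))] [(array([233.93, 196.48]), np.int32(220))]
scene r [(array([220.95, 170.51]), np.int32(63)), (array([252.72, 180.69]), np.int32(144)), (array([231.52, 196.7 ]), np.int32(165))] [(array([220.87, 170.89]), np.int32(63)), (array([269.11, 169.79]), np.int32(123)), (array([250.43, 184.06]), np.int32(141))]
top b [(array([321.12, 194.83]), np.int32(121))] [(array([285.77, 196.3 ]), np.int32(96))]
top r [(array([262.69, 184.56]), np.int32(274)), (array([302.43, 183.14]), np.int32(281))] [(array([266.58, 185.28]), np.int32(271)), (array([227.9 , 186.91]), np.int32(257))]
0 d [-4.3 91.5  0. ] scene resid [-0.69 -1.86]
-0.004 d [-3.8 92.  -4. ] scene resid [-0.51 -0.82]
-0.008 d [-3.4 92.4 -8. ] scene resid [-0.33  0.22]
0 d [-3.6 93.6  0. ] scene resid [-0.45 -2.07]
-0.004 d [-3.2 93.6 -4. ] scene resid [-0.3  -0.93]
-0.008 d [-2.7 93.6 -8. ] scene resid [-0.15  0.21]
0 d [-2.  93.9  0. ] scene resid [ 0.24 -1.8 ]
-0.004 d [-1.7 93.7 -4. ] scene resid [ 0.35 -0.65]
-0.008 d [-1.4 93.5 -8. ] scene resid [0.45 0.49]
```

Lid and lip measurements from both views agree: 93 mm of travel and an 8 mm drop, with row residuals of 0.2–0.5 px dropped against ~2 px not dropped. All three items are standing. Next I'll lower the hand behind the bolt post.

carry_out:
  linear:
    - [-0.1, 0, 3]
    - [-0.2, -0.1, 6]
    - [-0.2, -0.1, 8.5]
    - [-0.2, -0.1, 10.1]
    - [-0.2, -0.1, 10.1]
    - [-0.2, -0.1, 10.1]
  twist: [0, 0, 0, 0, 0, 0]

```text
clock: 9.0
tool_pos: [0.4271, 0.0098, 0.2414]
orientation: [-179.5, -0.1, -179.2]
force: [0.2, -0.3, -0.3]
opening: 0.0003
```

Run:
```python
from plant import ctrl
from h import *
o=ctrl.get_obs();print(o['force'],o['joint_pos'].round(0));plan(o,[(.485,.0115,.242,-179.1)])
s=ctrl.snapshot('scene')
cv2.imwrite('pics/s8.png',cv2.resize(s[120:230,160:280],None,fx=5,fy=5,interpolation=cv2.INTER_CUBIC))
```

```text
[ 0.17456994 -0.27635716 -0.29886132] [ 28.   8. -42.   1. -40. -28.]
(0.485, 0.0115, 0.242, -179.1) [-5.79, 0.09, -0.07] twist -0.1
```

View pics/s8.png

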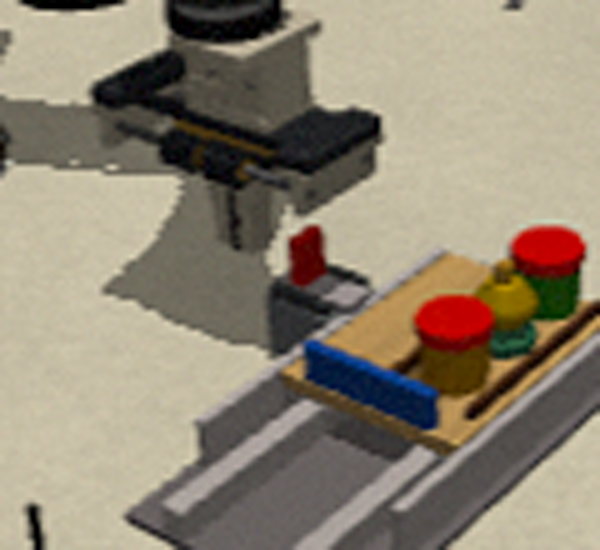

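The fingertips are behind the post, with a gap between (245,240) and the post at (308,255). I'll push along +x.

carry_out:
  linear:
    - [-0.5, 0.1, 0]
    - [-1, 0.1, 0]
    - [-1.5, 0.1, 0]
    - [-1.9, 0.1, 0]
    - [-2.3, 0.1, 0]
    - [-2.6, 0.1, 0]
    - [-2.9, 0.1, 0]
    - [-3.2, 0.1, 0]
    - [-3.5, 0.1, 0]
    - [-3.8, 0.1, 0]
    - [-4.1, 0.1, 0]
    - [-4.4, 0.1, 0]
  twist: [0, 0, 0, 0, 0, 0, 0, 0, 0, 0, 0, 0]

```text
clock: 10.05
tool_pos: [0.4715, 0.0116, 0.2422]
orientation: [-179.5, 0.0, -179.2]
force: [-2.1, -0.3, 1.2]
opening: 0.0002
```

carry_out:
  linear:
    - [-0.2, 0, 0]
    - [-0.4, 0, 0]
    - [-0.6, 0, 0]
    - [-0.8, 0, 0]
  twist: [0, 0, 0, 0]

```text
clock: 10.38
tool_pos: [0.4796, 0.0117, 0.2422]
orientation: [-179.5, 0.0, -179.2]
force: [-1.5, 0.6, 1.0]
opening: 0.0006
```

carry_out:
  linear:
    - [-0.15, 0, 0]
    - [-0.3, 0, 0]
  twist: [0, 0]

```text
clock: 10.55
tool_pos: [0.4828, 0.0117, 0.2422]
orientation: [-179.5, 0.0, -179.2]
force: [-2.3, -0.2, 1.4]
opening: 0.0004
```

carry_out:
  linear:
    - [-0.15, 0, 0]
    - [-0.3, 0, 0]
  twist: [0, 0]

```text
clock: 10.72
tool_pos: [0.4859, 0.0118, 0.2422]
orientation: [-179.5, 0.0, -179.2]
force: [-2.4, -1.2, 2.5]
opening: 0.0004
```

carry_out:
  linear:
    - [-0.1, 0, 0]
    - [-0.2, 0, 0]
  twist: [0, 0]

```text
clock: 10.88
tool_pos: [0.488, 0.0118, 0.2422]
orientation: [-179.5, 0.0, -179.2]
force: [-2.3, -0.8, 1.3]
opening: 0.0004
```

carry_out:
  linear:
    - [-0.15, 0, 0]
    - [-0.3, 0, 0]
  twist: [0, 0]

```text
clock: 11.05
tool_pos: [0.49, 0.0116, 0.2419]
orientation: [-179.5, -0.2, -179.2]
force: [-12.7, 3.1, 10.7]
opening: 0.0003
```

Run:
```python
from plant import ctrl
from h import *
o=ctrl.get_obs();print(o['force'])
s=ctrl.snapshot('scene')
cv2.imwrite('pics/s9.png',cv2.resize(s[120:230,160:280],None,fx=5,fy=5,interpolation=cv2.INTER_CUBIC))
```

```text
[-12.65205143   3.12770406  10.71370989]
```

View pics/s9.png

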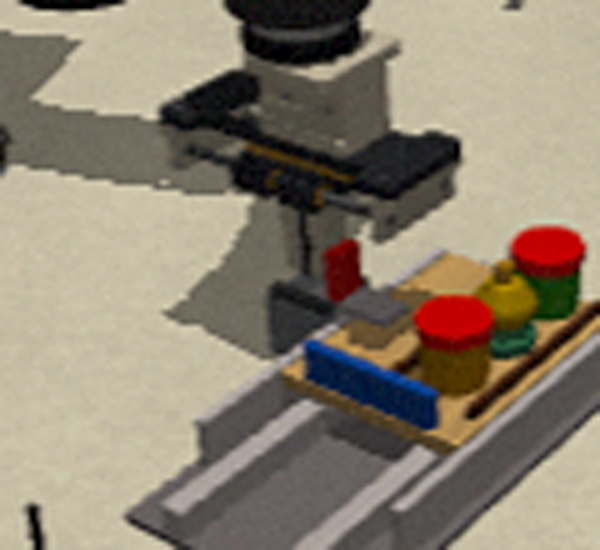

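The tongue is over the board at (375,310), and the force jumped to 13 N. I'll press a little more to confirm the end stop.

carry_out:
  linear:
    - [-0.15, 0, 0]
    - [-0.25, 0, 0]
    - [-0.25, 0, 0]
  twist: [0, 0, 0]

```text
clock: 11.35
tool_pos: [0.4907, 0.0114, 0.2416]
orientation: [-179.4, -0.5, -179.3]
force: [-13.6, 4.0, 11.3]
opening: 0.0004
```

carry_out:
  linear:
    - [0.5, 0, 0]
    - [1.5, 0, 0]
    - [2.5, 0, 0]
    - [3, 0, -2]
    - [3, 0, -5]
    - [3, 0, -8]
    - [3, 0, -10]
    - [3, 0, -10]
    - [3, 0, -10]
  twist: [0, 0, 0, 0, 0, 0, 0, 0, 0]

```text
clock: 12.1
tool_pos: [0.4612, 0.0121, 0.343]
orientation: [-179.5, -0.3, -179.3]
force: [0.4, -0.4, -0.6]
opening: 0.0004
```

Run:
```python
from plant import ctrl
from h import *
o=ctrl.get_obs();print(o['force'],o['tool_pos'])
s=ctrl.snapshot('scene');t=ctrl.snapshot('top')
cv2.imwrite('pics/s10.png',cv2.resize(s[120:230,160:280],None,fx=5,fy=5,interpolation=cv2.INTER_CUBIC))
cv2.imwrite('pics/t10.png',cv2.resize(t[155:260,210:345],None,fx=5.5,fy=5.5,interpolation=cv2.INTER_CUBIC))
hsv=cv2.cvtColor(s,cv2.COLOR_BGR2HSV)
m=cv2.inRange(hsv,(0,150,60),(6,255,255))|cv2.inRange(hsv,(172,150,60),(180,255,255))
n,l,st,ce=cv2.connectedComponentsWithStats(m);print([(ce[i].round(2).tolist(),int(st[i,4])) for i in range(1,n) if st[i,4]>20 and 190<ce[i][0]<330 and 130<ce[i][1]<250])
cs=ctrl.camera_params('scene')
a=np.array([220.95,170.51]);c=np.array([.598-.0005-.1185,.0114,.071])
for q in range(0,9,2):
  p=np.array([.4755+q/1000,.0114,.073]);e=np.array([.4755+.035,.0118,.073]);print(q,(proj(cs,e)-proj(cs,p)).round(2),'pred',(a+proj(cs,e)-proj(cs,p)).round(2))
```

```text
[ 0.36840992 -0.43898329 -0.55947969] [0.46116591 0.01212625 0.34299445]
[([290.82, 141.24], 55), ([316.27, 146.61], 82), ([269.11, 169.79], 123), ([228.16, 173.61], 67), ([250.34, 184.09], 142)]
0 [8.06 3.01] pred [229.01 173.52]
2 [7.61 2.84] pred [228.56 173.35]
4 [7.16 2.67] pred [228.11 173.18]
6 [6.71 2.49] pred [227.66 173.  ]
8 [6.26 2.32] pred [227.21 172.83]
```

View pics/s10.png

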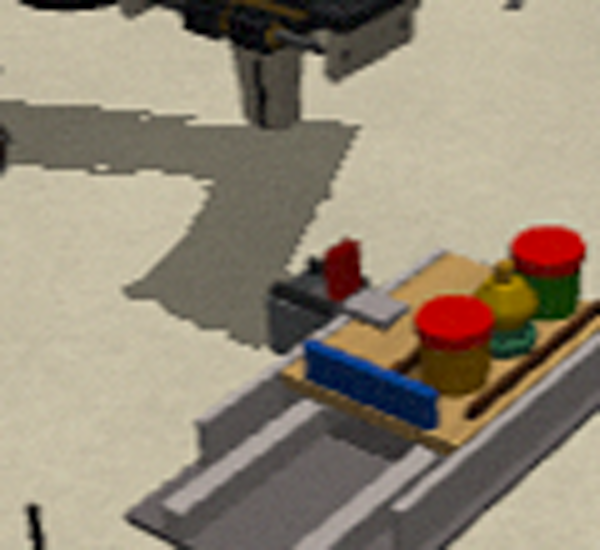

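View pics/t10.png

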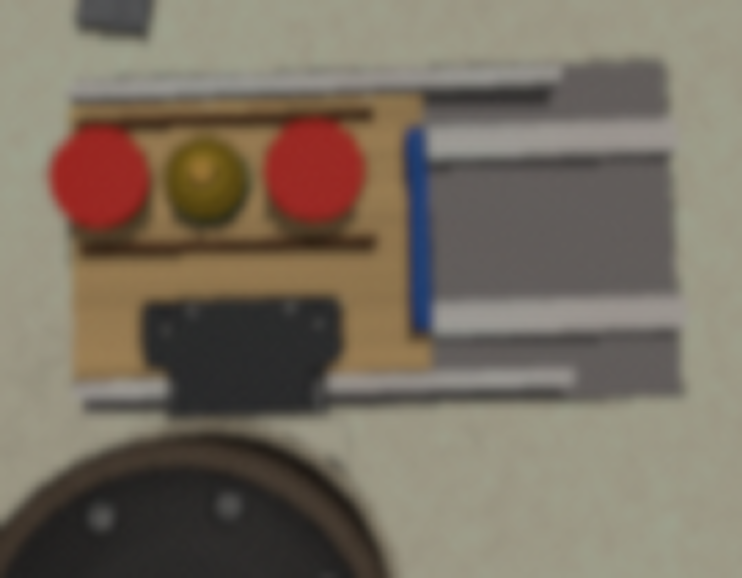

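Run:
```python
from plant import ctrl
from h import *
cs=ctrl.camera_params('scene')
S=lambda u,v:(u/5+160-.4,v/5+120-.4)
for p in((384,325),(409,308)): print((onz(cs,S(*p),.053)*1000).round(1),(onz(cs,S(*p),.047)*1000).round(1))
print('expected tip x ~', 597-43)
print('post c', (onz(cs,(228.16,173.61),.071)*1000).round(1),'before',(onz(cs,(220.95,170.51),.071)*1000).round(1),'expect end 510 minus vis face bias')
# two known scene refs for bias: lip bias
```

```text
[560.5  -4.9  53. ] [554.5   2.1  47. ]
[561.3  20.5  53. ] [555.3  27.8  47. ]
expected tip x ~ 554
post c [514.3  10.5  71. ] before [481.4  12.1  71. ] expect end 510 minus vis face bias
```

The tongue tip and post sit at the full-travel position (tip x ≈ 0.555–0.56 m, expected 0.554; post moved ~33 mm and stopped hard). Finally, I'll raise the hand further and hand in.

carry_out:
  linear:
    - [0, 0, -3]
    - [0, 0, -6]
    - [0, 0, -8]
    - [0, 0, -8]
    - [0, 0, -8]
  twist: [0, 0, 0, 0, 0]

```text
clock: 12.62
tool_pos: [0.4613, 0.0128, 0.421]
orientation: [-179.5, -0.5, -179.3]
force: [-0.6, 0.4, -1.3]
opening: 0.0006
```

Run:
```python
from plant import ctrl
import cv2
cv2.imwrite('pics/s11.png',ctrl.snapshot('scene'))
o=ctrl.get_obs();print(o['clock'],o['tool_pos'],o['force'],abs(o['qvel']).max())
```

```text
12.6667 [0.46103131 0.01266368 0.42000474] [-0.22033557 -0.32974893 -0.97465375] 0.9811863714735464
```

View pics/s11.png

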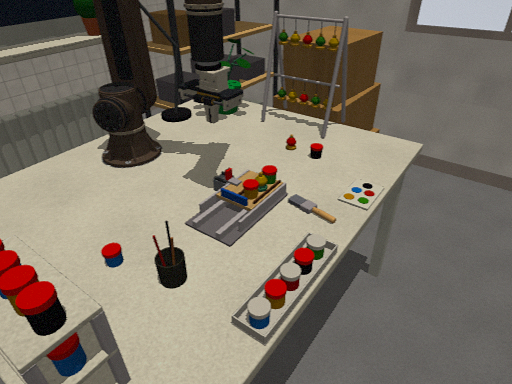

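The board is home and bolted at (240,188), its load is standing, the bystanders are where they were, and the hand is clear.

```bash
python3 -c "
from plant import ctrl
print(ctrl.close_job())"
```

```text
the job is handed in; nothing more can be done
None
```

The board is home in its notches, the red bolt is across, and I handed the job in at about 12.7 s with the hand clear.

- **Board:** I pushed it about 93 mm by the blue lip with closed fingertips, until it stopped at about 23 N. My first picture there didn't clearly show the drop. After backing off, lid and lip measurements from two cameras agreed on the 8 mm drop, with residuals of 0.2–0.5 px against about 2 px if it had not dropped.
- **Bolt:** I pushed the post across at about 2 N until it stopped against about 13 N. The post moved about 33 mm from where it started. The tongue tip measured x ≈ 555–561 mm against 554 mm expected, so "fully across" rests mainly on the stop I felt; the camera is only good to a few millimetres.
- **Unexplained:** I also read about 11 N upward on the tool at the bolt's stop and did not find out why.
- **Last view:** both jars and the ornament stand on the board, nothing on the table appears moved, and the wrist force is about zero.

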